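Plug a kraft tube and hold the press lever down on it

ROBOT

A 6-joint arm with a two-finger parallel gripper is mounted at the origin on the work surface. World frame = base frame: x ahead of the robot, y to its left, z up, the work surface at z = 0. Lengths are in mm, angles in rad, forces in N, time in s.
With the tool pointing down it reaches from about 275 to 750 mm from the base axis. Payload 10.2 kg.
Tool frame: the origin (TCP) lies at the very end of the fingers, on their centre line; the grasp point (between the pads) lies 19 mm behind it; z points along the fingers, y is the line along which they close (so a half turn about z gives the same grasp; the last joint's range is limited). The gripper opens to 85 mm and grips with 20 to 120 N. Pads are 22 mm wide; open, the fingers measure 114 mm over their backs; the gripper's body (76 mm by 85 mm) begins 54 mm behind the grasp point. The pads swing forward as they close: fully open they stand 13 mm farther back than shut.
Start: joints at [0.947, 0.313, 1.498, -0, 1.331, -0.223], TCP at [204.844, 483.394, 231.294] pointing down, gripper open.
Joint ranges: [-2.94, 2.94], [-0.97, 2.17], [0.19, 2.56], [-1.23, 4.37], [0.02, 3.11], [-2.88, 2.88]. Speed limits (rad/s): [2.39, 2.39, 3.01, 3.14, 3.14, 3.14].

INTERFACE

Orientations are given as a unit quaternion [w, x, y, z].
In Python, from rig import ctrl, optics gives the robot as it stands. The module is installed in compiled form; this text tells all that it offers.
- The arm moves only by the shell command python3 -m handwheel 'ROWS' [FORCE]. ROWS is JSON, a list that holds one entry, the list of rows, each a list of 5 numbers: the gripper command: -1 is fully open, 1 is shut, values between are in proportion, then the shift along the world's x, y, z in units of 50 mm (1.0 is 50 mm), then the turn about the world's z in units of 8 degrees (1.0 is 8 degrees). In form: [[[gripper, tx, ty, tz, twist], ...]]. A call has 1 to 10 rows; each row shifts and turns the commanded pose from where the row before left it; what a row does not reach is not made up. A row lasts 1/10 s, in which the tool goes at most 50 mm and 8.59 degrees, less where a joint would pass 70% of its speed; a pose out of reach is approached as far as the arm can. A call is refused whole if a number of a shift passes 1 or a number of a turn 1, either way. A call with a gripper value outside its range is refused whole. The fingers move at their own pace and stop on an object; FORCE is the grip in N (left out, the last holds). Time passes only in rows, so rows that do not move let the fingers close. It gives the time, the measured TCP pose, the force, the opening and the grip force at its end, in the units of the state.
- ctrl.sense(): the state, without advancing time (a new reading comes with each control period).
- optics.capture(name): name is "scene" or "top" or "wrist"; returns a dict with "img" (400x640x3 uint8, blue, green, red), "K" (3x3 intrinsics, pixels), "dist_coeffs" ([k1, k2, p1, p2, k3] as OpenCV has them; the pictures are not rectified), "R" (3x3) and "t" (3): a world point X has camera coordinates R X + t. Camera axes: x right, y down, z forward; pixel columns grow to the right and rows downward; lengths in mm; the calibration is good to about 2 mm. A picture is of the moment at which its call begins. There is no depth.
- ctrl.finish_job(): hands the job in; it is judged then, once.
The state is a dict: "time_s": time; "joints": joint angles; "dq": joint speeds; "tau": joint torques, N m; "eef_pos": TCP position; "ee_rot": TCP orientation; "force": force on the tool from outside, world axes, zero at the start; "wrist_torque": the same for the moment, N m; "grip_width": opening from 0.0 (shut) to 1.0 (fully open); "grip_force": force on a finger pad.
Only numpy, scipy, OpenCV 4.12 (cv2) and the standard library are available. Lean on these libraries where they do the work, as an engineer would, in place of code of your own. Each camera call takes 0.05 s, during which the arm holds its last target. There are 200 camera calls.

TASK

Set the dark wooden plug, narrow end down, into the mouth of the kraft tube standing in the green lever press, so that its head sits flat on the tube's rim, and let go of it. Then take the press lever by its red crossbar, swing it over and down against its spring until it is hard on its stop with the rubber pad bearing on the plug, and keep holding it there with the fingers: the program finishes while still holding the lever down, as one would while the glue grabs. Leave the tube in its nest and the other things on the bench where they stand.

Things in the scene. Friction and masses are not known exactly. Their poses are not given: they have to be found in the camera images.
- press: Green lever press fixed to the bench, yaw 1.2 to 1.95 rad. Base 215 x 116 mm, 16 mm high; origin at bench level under the axis of nest and tube. Its z is up; its upright hanger (two cheeks, 50 mm over all, 142 mm high) stands at its own x = +95 mm; when down, the lever points along its own -x, over the tube. A screw on the hanger under the lever is the stop.
- nest (a point): Centre of the floor of the aluminium nest ring on the press base, 16 mm above the bench; the ring is 62 mm across outside, 16 mm high, and holds the tube's foot with about 1 mm play all round. Same axes as the press.
- pivot (a point): Middle of the lever's horizontal pivot pin between the hanger's cheeks, 95 mm from the nest axis along the press's own +x and 122 mm above the bench. The pin runs along the press's own y.
- lever (a joint): Lever angle about the pivot, rad. 0: open, crossbar up, leaning 10 degrees back from the nest; grows as it swings over to the nest side; 1.745: level, hard on its stop. At q the crossbar's axis lies from the pivot, in the press's axes, at x = -190 mm cos(1.745-q), z = 190 mm sin(1.745-q). A spring drives it back to 0, nothing latches: 2 to 3 N at the crossbar starts it, about 12 N holds it down.
- crossbar: Revolving crossbar at the lever's end, 130 mm long, along the press's own y; a red sleeve 22 mm thick, 54 mm long on each side of the lever bar (20 mm wide), sleeve centres 38 mm from the middle. Origin at its middle; its y is its axis. Turns freely, so a gripper can stay upright. 309 mm up when open, 122 mm at the stop. Hold a sleeve: at the stop the lever lies beside the middle.
- pad: Round black rubber pad, 32 mm across, on a sprung spindle under the lever, 95 mm from the pivot. Origin at the centre of its pressing face. It meets the seated plug about 0.06 rad before the stop and is pushed back some 6 mm on its spring at the stop, then bearing on the plug with about 9 N.
- tube: Loose kraft board tube standing in the nest, 43 mm outside and 37 mm inside diameter, 70 mm high, closed at the foot, 30 g. Origin at the centre of its underside; its rim stands 86 mm above the bench. With the lever open the space above it is free for a gripper; the pad then hangs about 80 mm to the side, 220 mm up.
- plug: Loose dark turned wooden plug standing on the bench, narrow end down, 38 mm high, 30 g. Cylindrical head 48 mm across and 16 mm high at the top, to be gripped; below it a tapered body 22 mm long, 29 mm across at the foot, 34.4 mm under the head. Origin at the centre of its foot; z up. Seated, its foot is 48 mm above the tube's underside, head flat on the rim, top 102 mm above the bench.
- tape_dispenser: Bystander: small clear tape dispenser with a green roll, 88 x 26 mm, 62 mm high, origin at the centre of its underside. It may stand on either side of the plug. Leave it.
- kraft_box: Bystander: open kraft box 90 x 150 mm, 70 mm high with pointed tabs to 92 mm, origin at the centre of its underside. Leave it.
- long_tube: Bystander: empty kraft tube standing on the bench, 60 mm in diameter, 130 mm high, origin at the centre of its underside. Leave it.
- glue_bottle: Bystander: white glue bottle with an orange cap, 52 mm in diameter, 130 mm high, origin at the centre of its underside. Leave it.
Things that resemble listed ones, but are neither listed nor needed, are in the scene too. Leave any white look-alike of the plug alone.

How it is judged (in metres and radians):
On the way:
1. the plug sits home in the tube, head flat on the rim, let go, before the lever comes down (z of plug in the frame of tube between 0.045 and 0.0505 m and horizontal distance between plug and tube below 0.005 m and angle between the z axis of plug and the z axis of tube, either way round below 0.06 rad and contact force between the fingers and plug below 0.1 N and value of joint lever below 1.5 rad), for 0.2 s.
At the end, for the whole second after the job is handed in: Fingers hold the crossbar (over 4 N), lever within 0.03 rad of its stop; the pad bears on the plug (over 4 N); plug untouched by fingers, home in the tube (foot 45 to 50.5 mm up it, 5 mm off axis, 0.06 rad off straight); tube within 5 mm of its place in the nest and upright to 0.1 rad (value of joint lever above 1.715 rad and contact force between the fingers and crossbar above 4 N and contact force between pad and plug above 4 N and contact force between the fingers and plug below 0.1 N and z of plug in the frame of tube between 0.045 and 0.0505 m and horizontal distance between plug and tube below 0.005 m and angle between the z axis of plug and the z axis of tube, either way round below 0.06 rad and angle between plug's own z axis and vertical below 0.2 rad and distance between tube and nest below 0.005 m and angle between tube's own z axis and vertical below 0.1 rad); the arm keeps its last pose, push and grip.
It fails at once if a bystander is shifted by more than 30 mm (distance of any of tape_dispenser, kraft_box, long_tube, glue_bottle from where it was at the start of the episode above 0.03 m).
It fails at once if the tube is pulled out of its nest (distance between tube and nest above 0.02 m).
It also fails if it takes over 58 s, if anything falls off the work surface, if the arm or the gripper's body presses on something with over 40 N, if the wrist force passes 120 N, or if a joint passes its speed limit or range.

## Working session

There is one attempt and no reset: what is moved stays moved. The work goes in short steps, Python scripts to look and compute and a shell command to move; the robot and the scene stay as the last step left them, time stands still between calls to the robot, and variables do not carry over. Pictures are saved under pics/ and viewed, at most 10 in all, crops included, and the job is handed in when it is done.

```bash
mkdir -p pics; python3 - <<'E'
from rig import ctrl, optics
import cv2, pickle
d={n:optics.capture(n) for n in("scene","top","wrist")}
pickle.dump(d,open('c0.pkl','wb'))
for n in d:
    cv2.imwrite(f'pics/{n}0.png',d[n]['img']); print(n,d[n]['K'].round(1).tolist(),d[n]['dist_coeffs'],d[n]['R'].round(3).tolist(),d[n]['t'])
s=ctrl.sense();print({k:s[k] for k in('time_s','eef_pos','ee_rot','force','grip_width')})
E
```

```text
scene [[509.5, 0.0, 315.5], [0.0, 509.5, 195.4], [0.0, 0.0, 1.0]] [0.05394455 0.         0.         0.         0.        ] [[0.032, 0.999, -0.011], [0.727, -0.031, -0.686], [-0.686, 0.013, -0.728]] [ -11.15461448 -309.60064817 1979.6530437 ]
top [[385.5, 0.0, 320.7], [0.0, 385.5, 202.9], [0.0, 0.0, 1.0]] [0.01725995 0.         0.         0.         0.        ] [[-0.027, -1.0, -0.015], [-0.984, 0.03, -0.177], [0.177, 0.01, -0.984]] [  31.01682569  631.17738365 1367.15300743]
wrist [[276.6, 0.0, 316.9], [0.0, 276.6, 199.8], [0.0, 0.0, 1.0]] [0.0121494 0.        0.        0.        0.       ] [[0.39, 0.921, -0.002], [0.882, -0.373, 0.288], [0.264, -0.113, -0.958]] [-524.02545909  -37.59906191  380.14319486]
{'time_s': 0.15, 'eef_pos': array([204.72918082, 483.24698364, 230.88632352]), 'ee_rot': array([-1.90314772e-04,  1.99049181e-01,  9.79989393e-01, -4.21226470e-04]), 'force': array([-0.42668366,  0.43566616, -0.63839654]), 'grip_width': 1.0026752865103103}
```

View pics/scene0.png

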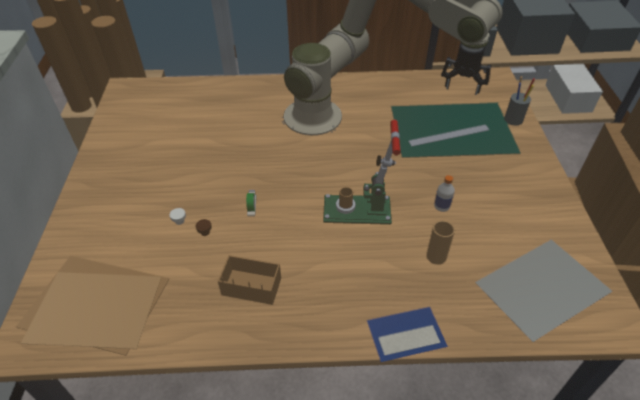

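View pics/top0.png

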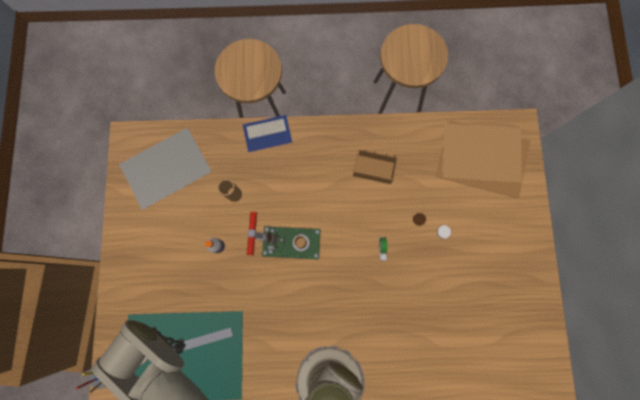

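The scene picture shows the press at (357,208), with the lever open and its red bar at (395,137). The dark plug is at (204,227) and the white look-alike at (178,215). The top picture shows the tube at (301,242), the crossbar at (252,233), the plug at (419,219), the white decoy at (444,232) and the tape dispenser at (383,248).

```bash
cat > h.py <<'E'
import numpy as np, cv2
def ray(c,uv,z):
    p=cv2.undistortPoints(np.array([[uv]],float),c['K'],np.array(c['dist_coeffs'],float))[0,0]
    R=np.array(c['R']);o=-R.T@np.array(c['t']);d=R.T@np.array([p[0],p[1],1])
    return o+d*(z-o[2])/d[2]
def proj(c,P):
    return cv2.projectPoints(np.array(P,float).reshape(-1,1,3),cv2.Rodrigues(np.array(c['R']))[0],np.array(c['t'],float),c['K'],np.array(c['dist_coeffs'],float))[0][:,0]
def crop(c,x,y,w,h,s): return cv2.resize(c['img'][y:y+h,x:x+w],None,fx=s,fy=s,interpolation=cv2.INTER_CUBIC)
E
python3 - <<'E'
from h import *
import pickle
d=pickle.load(open('c0.pkl','rb'));t,s=d['top'],d['scene']
a=crop(t,235,205,100,65,8);cv2.imwrite('pics/a.png',a)
for n,c,(x,y,w,h) in (('top',t,(405,205,28,28)),('scene',s,(192,214,24,26))):
    g=c['img'][y:y+h,x:x+w].max(2); m=(g<75).astype(np.uint8)
    nn,l,st,ce=cv2.connectedComponentsWithStats(m);i=1+np.argmax(st[1:,4]);
    print(n,st[i],ce[i]+[x,y],ray(c,ce[i]+[x,y],30 if n=='top' else 22))
for n,c in d.items():
  if n=='wrist':continue
  b,g,r=[c['img'][:,:,i].astype(int) for i in range(3)]
  m=((r>110)&(g<60)&(b<60)).astype(np.uint8);nn,l,st,ce=cv2.connectedComponentsWithStats(m)
  print(n,[(st[i].tolist(),ce[i].round(1).tolist()) for i in range(1,nn) if st[i,4]>15])
print(ray(t,(301,242),86),ray(s,(346,191),86))
E
```

```text
Traceback (most recent call last):
ValueError: attempt to get argmax of an empty sequence
```

View pics/a.png

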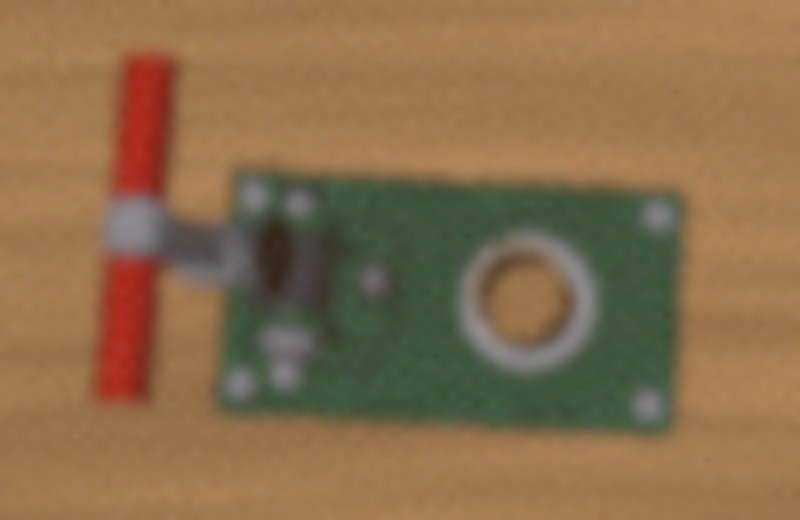

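The crop shows the base corners at (235,172), (682,190), (672,430) and (220,408), the nest ring centre at (529,302), and the crossbar ends at (150,55) and (122,402). I'll fit the press pose to these points.

```bash
python3 - <<'E'
from h import *
import pickle
from scipy.optimize import least_squares
d=pickle.load(open('c0.pkl','rb'));t,s=d['top'],d['scene']
f=lambda u:((np.array(u)+.5)/8-.5+[235,205])
C=[ray(t,f(u),16) for u in((235,172),(682,190),(672,430),(220,408))]
print('corners',np.round(C,1).tolist(), 'lens',[np.linalg.norm(C[i]-C[i-1]).round(1) for i in range(4)])
ring=ray(t,f((529,302)),32);hole=ray(t,f((525,298)),86)
B=[ray(t,f(u),309) for u in((150,55),(122,402))]
e=(C[0]+C[3]-C[1]-C[2]);e2=B[0]-B[1]
print('ring',ring,'hole',hole,'yaw',np.arctan2(e[1],e[0]),'bar',B,np.arctan2(e2[1],e2[0]),np.mean(B,0))
for n,c,(x,y,w,h) in (('top',t,(405,205,28,28)),('scene',s,(192,214,24,26))):
    im=c['img'][y:y+h,x:x+w]; g=im.max(2);bg=np.median(g);m=(g<bg*.6).astype(np.uint8);print(bg,g.min())
    nn,l,st,ce=cv2.connectedComponentsWithStats(m);i=1+np.argmax(st[1:,4])
    print(n,st[i],ce[i]+[x,y],ray(c,ce[i]+[x,y],34 if n=='top' else 22))
R=np.array(d['wrist']['R'])
print('tape',ray(t,(383,243),40),'scene tube rim',ray(s,(346,191),86))
E
```

```text
corners [[556.9, 229.5, 16.0], [542.2, 19.4, 16.0], [430.9, 27.0, 16.0], [447.0, 236.6, 16.0]] lens [np.float64(110.2), np.float64(210.6), np.float64(111.6), np.float64(210.1)]
ring [490.64000922  91.14431016  32.        ] hole [488.25589439  89.398643    86.        ] yaw 1.497723652948788 bar [array([566.24722461, 214.72355637, 309.        ]), array([436.52482443, 224.57871299, 309.        ])] -0.07582546998805306 [501.38602452 219.65113468 309.        ]
162.0 77
top [ 9  9 11 11 97] [418.98969072 218.77319588] [ 565.10267722 -349.26256368   34.        ]
145.0 58
scene [  4   6  15  16 170] [203.45882353 227.07647059] [ 565.78355055 -351.22692265   22.        ]
tape [ 478.96158477 -210.46738789   40.        ] scene tube rim [492.06110945  91.17703686  86.        ]
```

```bash
python3 -m handwheel '[[[-0.5,0.2,-0.75,0,0.24],[-0.5,0.2,-0.75,0,0.24],[-0.5,0.2,-0.75,0,0.24],[-0.5,0.2,-0.75,0,0.24],[-0.5,0.2,-0.75,0,0.24],[-0.5,0.2,-0.75,0,0.24],[-0.5,0.2,-0.75,0,0.24],[-0.5,0.2,-0.75,0,0.24],[-0.5,0.2,-0.75,0,0.24],[-0.5,0.2,-0.75,0,0.24]]]' 20
python3 -m handwheel '[[[-0.5,0.4,-0.8,0,0],[-0.5,0.4,-0.8,0,0],[-0.5,0.4,-0.8,0,0],[-0.5,0.4,-0.8,0,0],[-0.5,0.4,-0.8,0,0],[-0.5,0.4,-0.8,0,0],[-0.5,0.4,-0.8,0,0],[-0.5,0.4,-0.8,0,0],[-0.5,0.4,-0.8,0,0],[-0.5,0,0,0,0]]]'
python3 - <<'E'
from rig import ctrl,optics
from h import *
c=optics.capture('wrist');cv2.imwrite('pics/w1.png',c['img']);import pickle;pickle.dump(c,open('w1.pkl','wb'))
s=ctrl.sense();print(s['time_s'],s['eef_pos'],s['ee_rot'],s['grip_width'],s['joints'].round(2))
print(proj(c,[[565,-350,38],[565,-350,0],list(s['eef_pos'])]))
E
```

```text
time_s: 1.15
eef_pos: [304.8, 106.9, 231.3]
ee_rot: [0.0, 0.032, 0.999, -0.0]
force: [0.7, 0.3, -0.6]
grip_width: 0.745
grip_force: 0.0
time_s: 2.15
eef_pos: [485.6, -255.4, 229.7]
ee_rot: [-0.001, 0.034, 0.999, 0.0]
force: [0.2, -0.3, -0.4]
grip_width: 0.749
grip_force: 0.0
2.2 [ 484.9373243  -253.17410132  229.99221527] [-7.66137889e-04  3.38831772e-02  9.99425345e-01  5.67934584e-04] 0.7493118158335665 [-0.7   0.36  1.43 -0.    1.35 -2.2 ]
[[249.98399937 242.49352417]
 [256.04721626 231.14167568]
 [321.26638411 250.19346067]]
```

View pics/w1.png

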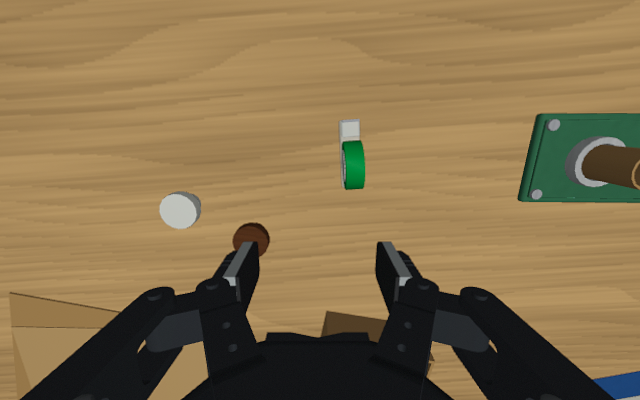

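The plug's head is at (251,240) against a prediction of (250,242), so the estimate holds. The white decoy is at (180,210). I'll approach above the plug.

```bash
python3 -m handwheel '[[[-0.6,0.4,-0.5,-0.4,0],[-0.6,0.4,-0.5,-0.4,0],[-0.6,0.4,-0.5,-0.4,0],[-0.6,0.4,-0.45,-0.4,0],[-0.6,0,0,-0.4,0],[-0.6,0,0,-0.2,0],[-0.6,0,0,0,0]]]'
python3 - <<'E'
from rig import ctrl,optics
from h import *
c=optics.capture('wrist');im=c['img']
s=ctrl.sense();print(s['time_s'],s['eef_pos'],s['ee_rot'],s['grip_width'])
p=proj(c,[[565,-350,38],[565,-350,0],list(s['eef_pos'])]);print(p)
g=im.copy()
cv2.imwrite('pics/w2.png',g)
E
```

```text
time_s: 2.9
eef_pos: [564.3, -347.8, 120.3]
ee_rot: [-0.001, 0.032, 0.999, 0.001]
force: [-0.2, 0.4, 0.2]
grip_width: 0.795
grip_force: 0.0
2.95 [ 564.72868933 -348.2350387   121.84225253] [-1.18401818e-04  3.24798485e-02  9.99472377e-01  1.11401846e-04] 0.8021020460886952
[[314.54805679 207.66205144]
 [314.80524433 195.65080806]
 [316.62661506 253.25482248]]
```

View pics/w2.png

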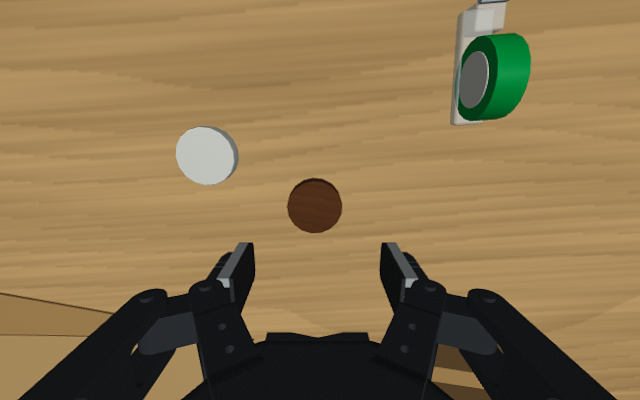

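The plug's head is at (315,206), against a prediction of (314.5,207.7). The fingers are clear of the white decoy at (207,155). I'll descend and grip.

```bash
python3 -m handwheel '[[[-0.6,0,-0.04,-0.5,0],[-0.6,0,0,-0.5,0],[-0.6,0,0,-0.5,0],[-0.6,0,0,-0.4,0],[-0.6,0,0,-0.3,0],[-0.6,0,0,0,0],[1,0,0,0,0],[1,0,0,0,0],[1,0,0,0,0],[1,0,0,0,0]]]' 25
python3 -m handwheel '[[[1,0,0,0,0],[1,0,0,0.2,0],[1,0,0,0.5,0],[1,0,0,0.6,0],[1,0,0,0.6,0],[1,0,0,0.6,0],[1,0,0,0.5,0],[1,0,0,0,0]]]'

```

```text
time_s: 3.95
eef_pos: [565.6, -351.7, 13.2]
ee_rot: [0.001, 0.033, 0.999, -0.001]
force: [0.5, 1.7, 6.7]
grip_width: 0.553
grip_force: 26.0
time_s: 4.75
eef_pos: [565.9, -352.0, 166.2]
ee_rot: [0.003, 0.033, 0.999, -0.002]
force: [-0.2, 0.1, 0.6]
grip_width: 0.551
grip_force: 25.9
```

```bash
python3 -m handwheel '[[[1,-0.15,0.4,0,0],[1,-0.15,0.8,0,0],[1,-0.15,0.9,0,0],[1,-0.15,0.9,0,0],[1,-0.15,0.9,0,0],[1,-0.15,0.9,0,0],[1,-0.15,0.9,0,0],[1,-0.15,0.9,0,0],[1,-0.15,0.9,0,0],[1,-0.15,0.8,0,0]]]'
python3 -m handwheel '[[[1,0,0.4,0,0],[1,0,0.1,0,0],[1,0,0,0,0],[1,0,0,0,0]]]'
python3 - <<'E'
from rig import ctrl,optics
from h import *
s=ctrl.sense();print(s['time_s'],s['eef_pos'],s['ee_rot'],s['grip_width'])
a=[]
for n in('wrist','scene'):
    c=optics.capture(n);print(n,proj(c,[[490,90,86],s['eef_pos'],[490,90,32]]).round(1).tolist())
    import pickle;pickle.dump(c,open(n+'3.pkl','wb'))
    a.append(c['img'] if n=='wrist' else crop(c,290,120,128,60*2-40,5))
cv2.imwrite('pics/w3.png',np.vstack([a[0][100:300],a[1]]) )
E
```

```text
time_s: 5.75
eef_pos: [488.8, 65.9, 161.0]
ee_rot: [-0.0, 0.033, 0.999, 0.0]
force: [0.4, -0.2, 0.4]
grip_width: 0.552
grip_force: 25.9
time_s: 6.15
eef_pos: [489.9, 88.0, 161.1]
ee_rot: [-0.0, 0.033, 0.999, -0.0]
force: [0.5, -0.4, -0.1]
grip_width: 0.55
grip_force: 25.9
6.15 [489.91281438  87.9752626  161.08404585] [-1.80826790e-04  3.32395317e-02  9.99447389e-01 -1.31919351e-04] 0.5500783139315409
wrist [[319.8, 209.2], [317.4, 251.2], [319.3, 192.2]]
scene [[345.6, 190.5], [345.7, 173.2], [345.0, 202.3]]
```

View pics/w3.png

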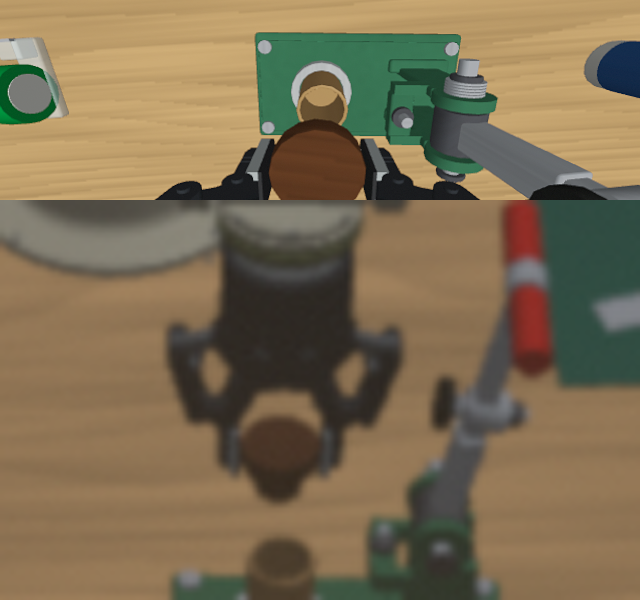

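The wrist view (top half) shows the plug gripped and upright above the tube, with the tube rim near (322,207) and slightly right of its predicted column. I'll zoom in to compare the plug and tube exactly.

```bash
python3 - <<'E'
from h import *
import pickle
c=pickle.load(open('wrist3.pkl','rb'));
cv2.imwrite('pics/w3b.png',crop(c,250,155,140,110,5))
th=np.linspace(0,2*np.pi,13)[:-1]
for nm,o,z,r in(('plugtop',(489.9,88),186,24),('rim',(490,90),86,21.5),('ring',(490,90),32,31)):
    p=proj(c,[[o[0]+r*np.cos(a),o[1]+r*np.sin(a),z] for a in th]);q=(p-[250,155]+.5)*5-.5
    print(nm,'x',q[:,0].min().round(),q[:,0].max().round(),'y',q[:,1].min().round(),q[:,1].max().round())
E
```

```text
plugtop x 94.0 587.0 y 374.0 809.0
rim x 222.0 480.0 y 147.0 392.0
ring x 197.0 500.0 y 37.0 330.0
```

View pics/w3b.png

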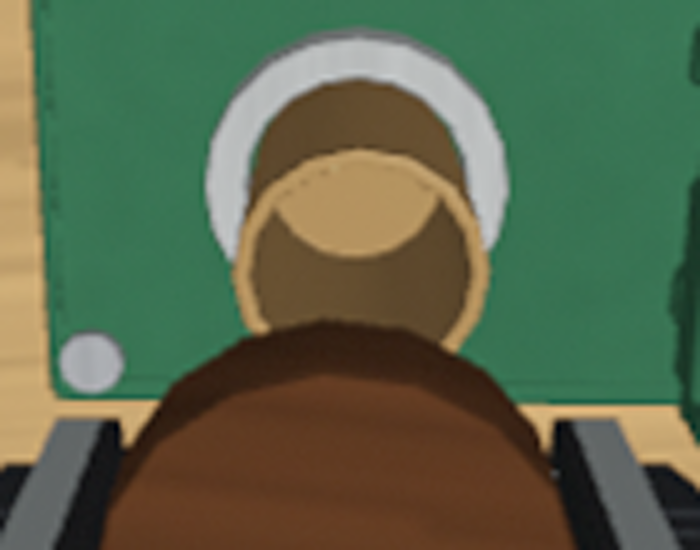

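The tube rim spans x=235–491 in the crop (predicted 222–480), so the tube lies about 2 mm further in +y than I assumed. The plug matches its prediction. That makes the correction +4 mm in y and 0 in x.

```bash
python3 -m handwheel '[[[1,0,0.08,0,0],[1,0,0,-0.4,0],[1,0,0,-0.5,0],[1,0,0,-0.3,0],[1,0,0,0,0]]]'
python3 -m handwheel '[[[1,0,0,-0.1,0],[1,0,0,-0.1,0],[1,0,0,-0.1,0],[1,0,0,0,0]]]'

```

```text
time_s: 6.75
eef_pos: [488.8, 92.7, 99.6]
ee_rot: [-0.002, 0.033, 0.999, 0.0]
force: [-0.4, -0.4, 0.3]
grip_width: 0.547
grip_force: 25.9
time_s: 7.15
eef_pos: [489.7, 92.9, 85.9]
ee_rot: [-0.0, 0.033, 0.999, 0.0]
force: [0.1, 0.2, 0.3]
grip_width: 0.553
grip_force: 25.9
```

```bash
python3 -m handwheel '[[[1,0,-0.01,-0.06,0],[1,0,0,-0.04,0],[1,0,0,-0.04,0],[1,0,0,0,0],[1,0,0,0,0]]]'

```

```text
time_s: 7.65
eef_pos: [489.9, 92.4, 79.3]
ee_rot: [0.0, 0.033, 0.999, -0.0]
force: [0.5, 0.5, -0.5]
grip_width: 0.552
grip_force: 25.9
```

```bash
python3 -m handwheel '[[[1,0,0,-0.03,0],[1,0,0,-0.02,0],[1,0,0,0,0]]]'

```

```text
time_s: 7.95
eef_pos: [490.1, 92.3, 77.2]
ee_rot: [0.0, 0.033, 0.999, -0.0]
force: [-1.2, -1.0, 4.8]
grip_width: 0.552
grip_force: 26.2
```

Contact came at the expected height, so I'll release, rise and check.

```bash
python3 -m handwheel '[[[0.2,0,0,0,0],[-0.4,0,0,0,0],[-0.6,0,0,0,0],[-0.6,0,0,0,0],[-0.6,0,0,0.3,0],[-0.6,0,0,0.6,0],[-0.6,0,0,0.8,0],[-0.6,-0.2,0,0.8,0],[-0.6,-0.6,0,0.6,0],[-0.6,0,0,0,0]]]'
python3 - <<'E'
from rig import ctrl,optics
from h import *
s=ctrl.sense();print(s['time_s'],s['eef_pos'],s['grip_width'])
c=optics.capture('wrist');sc=optics.capture('scene')
th=np.linspace(0,2*np.pi,13)[:-1]
im=c['img'].copy()
print(proj(c,[[489.7,92,102]]),[v.round(1).tolist() for v in(proj(c,[[489.7+24*np.cos(a),92+24*np.sin(a),102] for a in th]).min(0),proj(c,[[489.7+24*np.cos(a),92+24*np.sin(a),102] for a in th]).max(0))])
cv2.imwrite('pics/w4.png',np.vstack([im[80:280],crop(sc,290,140,128,80,5)]))
E
```

```text
time_s: 8.95
eef_pos: [449.3, 92.7, 235.6]
ee_rot: [0.003, 0.033, 0.999, -0.0]
force: [1.6, -0.2, -0.2]
grip_width: 0.798
grip_force: 0.0
8.95 [449.27150281  92.65198497 235.57641035] 0.7984989954787173
[[319.00384524 226.4805964 ]] [[296.8, 205.4], [341.3, 246.6]]
```

View pics/w4.png

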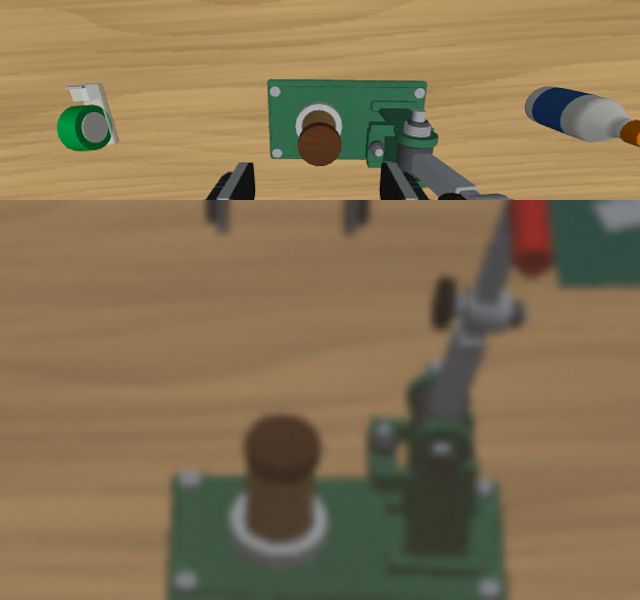

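The plug is seated upright and flat: it appears at (319,226) in the wrist image, as predicted, and the scene crop agrees. Next I'll rise and go over the near sleeve at about (462,222).

```bash
python3 -m handwheel '[[[-0.3,0,0,0.5,0],[-0.3,0,0,0.8,0],[-0.3,0,0,0.8,0],[-0.3,0.1,0,0.6,0],[-0.3,0.1,0.6,0,0],[-0.3,0.1,0.7,0,0],[-0.3,0,0.7,0,0],[-0.3,0,0.6,0,0],[-0.3,0,0,0,0],[-0.3,0,0,0,0]]]'
python3 - <<'E'
from rig import ctrl,optics
from h import *
s=ctrl.sense();print(s['time_s'],s['eef_pos'],s['ee_rot'],s['joints'].round(2))
for n in('wrist','top'):
  c=optics.capture(n);i=c['img'].astype(int)
  m=((i[:,:,2]>90)&(i[:,:,1]<.45*i[:,:,2])&(i[:,:,0]<.45*i[:,:,2])).astype(np.uint8)
  k,l,st,ce=cv2.connectedComponentsWithStats(m)
  print(n,[(st[j].tolist(),ce[j].round(1).tolist(),ray(c,ce[j],309).round(1)) for j in range(1,k) if st[j,4]>25])
  print(proj(c,[[461.6,222.5,309],[537.4,217,309],s['eef_pos']]).round(1).tolist())
cv2.imwrite('pics/w5.png',optics.capture('wrist')['img'])
E
```

```text
time_s: 10.05
eef_pos: [465.2, 222.6, 365.2]
ee_rot: [-0.001, 0.032, 0.999, -0.0]
force: [-0.3, -0.6, -0.1]
grip_width: 0.652
grip_force: 0.0
10.05 [465.20898709 222.5741045  365.18560303] [-1.29033856e-03  3.23959161e-02  9.99474166e-01 -4.80613610e-04] [ 0.22  0.24  1.25 -0.    1.65 -1.29]
wrist [([303, 178, 29, 74, 2002], [316.5, 213.8], array([462.4, 222.1, 309. ])), ([304, 274, 25, 61, 1379], [315.7, 303.9], array([542.9, 216.2, 309. ]))]
[[317.0, 212.9], [316.2, 298.3], [317.4, 251.2]]
top [([250, 212, 6, 11, 43], [253.0, 215.9], array([552.6, 215.5, 309. ]))]
[[250.6, 246.3], [252.5, 220.9], [246.7, 243.7]]
```

View pics/w5.png

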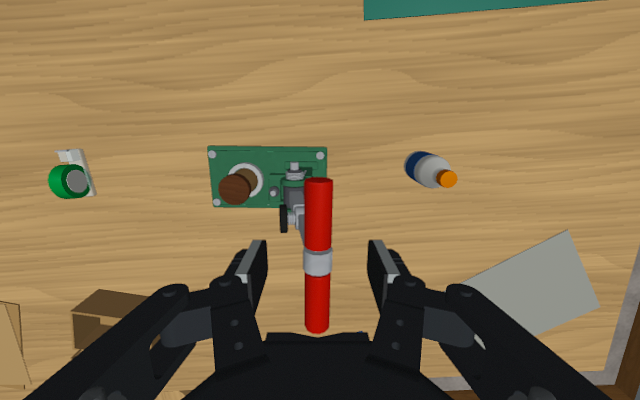

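The near sleeve is centred between the fingers at (316,214), as predicted. I'll descend and grip it.

```bash
python3 -m handwheel '[[[-0.3,-0.06,0,-0.4,0],[-0.3,0,0,-0.5,0],[-0.3,0,0,-0.4,0],[-0.3,0,0,-0.2,0],[-0.3,0,0,0,0],[1,0,0,0,0],[1,0,0,0,0],[1,0,0,0,0],[1,0,0,0,0],[1,0,0,0,0]]]' 60

```

```text
time_s: 11.2
eef_pos: [462.2, 222.6, 292.9]
ee_rot: [0.001, 0.033, 0.999, 0.0]
force: [-0.5, 0.5, 6.3]
grip_width: 0.235
grip_force: 58.6
```

```bash
python3 - <<'E'
import numpy as np
# crossbar path in press x,z relative to pivot -> world; increments in units of 50 mm
ux=np.array([np.cos(1.497),np.sin(1.497)])
q=np.r_[np.linspace(0,1.745,19)]
px=-190*np.cos(1.745-q);pz=190*np.sin(1.745-q)
d=np.c_[np.outer(np.diff(px),ux),np.diff(pz)]/50
print(d.round(2).tolist())
print((np.c_[np.outer(px-px[0],ux),pz-pz[0]]).round(0).tolist())
E
```

```text
[[-0.03, -0.36, 0.05], [-0.03, -0.37, 0.01], [-0.03, -0.37, -0.03], [-0.03, -0.36, -0.06], [-0.03, -0.35, -0.1], [-0.03, -0.34, -0.13], [-0.02, -0.33, -0.16], [-0.02, -0.31, -0.19], [-0.02, -0.29, -0.22], [-0.02, -0.27, -0.25], [-0.02, -0.24, -0.28], [-0.02, -0.22, -0.3], [-0.01, -0.19, -0.32], [-0.01, -0.16, -0.33], [-0.01, -0.12, -0.35], [-0.01, -0.09, -0.36], [-0.0, -0.05, -0.36], [-0.0, -0.02, -0.37]]
[[0.0, 0.0, 0.0], [-1.0, -18.0, 2.0], [-3.0, -37.0, 3.0], [-4.0, -55.0, 2.0], [-5.0, -73.0, -1.0], [-7.0, -91.0, -6.0], [-8.0, -108.0, -13.0], [-9.0, -124.0, -21.0], [-10.0, -140.0, -30.0], [-11.0, -155.0, -42.0], [-12.0, -168.0, -54.0], [-13.0, -180.0, -68.0], [-14.0, -191.0, -83.0], [-15.0, -200.0, -99.0], [-15.0, -208.0, -115.0], [-16.0, -214.0, -133.0], [-16.0, -219.0, -151.0], [-16.0, -221.0, -169.0], [-16.0, -222.0, -187.0]]
```

```bash
python3 -m handwheel '[[[1,-0.02,-0.18,0.03,0],[1,-0.01,-0.18,0.02,0],[1,-0.03,-0.37,0.01,0],[1,-0.03,-0.37,-0.03,0],[1,-0.03,-0.36,-0.06,0],[1,-0.03,-0.35,-0.1,0],[1,0,0,0,0],[1,0,0,0,0]]]'
```

```text
time_s: 12.0
eef_pos: [455.1, 131.1, 286.5]
ee_rot: [0.002, 0.033, 0.999, 0.0]
force: [3.1, 1.4, 7.8]
grip_width: 0.235
grip_force: 59.1
```

```bash
python3 -m handwheel '[[[1,-0.03,-0.34,-0.13,0],[1,-0.02,-0.33,-0.16,0],[1,-0.02,-0.31,-0.19,0],[1,-0.02,-0.29,-0.22,0],[1,-0.02,-0.27,-0.25,0],[1,-0.02,-0.24,-0.28,0],[1,0,0,0,0],[1,0,0,0,0]]]'
```

```text
time_s: 12.8
eef_pos: [448.2, 41.8, 224.6]
ee_rot: [0.001, 0.033, 0.999, -0.001]
force: [-0.5, -2.1, 8.8]
grip_width: 0.236
grip_force: 59.2
```

```bash
python3 -m handwheel '[[[1,-0.02,-0.22,-0.3,0],[1,-0.01,-0.19,-0.32,0],[1,-0.01,-0.16,-0.33,0],[1,-0.01,-0.12,-0.35,0],[1,-0.01,-0.09,-0.36,0],[1,0,-0.05,-0.36,0],[1,0,0,0,0],[1,0,0,0,0]]]'
```

```text
time_s: 13.6
eef_pos: [445.1, 0.9, 123.2]
ee_rot: [0.0, 0.033, 0.999, -0.0]
force: [-0.9, -0.0, 8.1]
grip_width: 0.237
grip_force: 59.1
```

```bash
python3 -m handwheel '[[[1,0,-0.01,-0.18,0],[1,0,0,-0.12,0],[1,0,0,-0.04,0],[1,0,0,0,0],[1,0,0,0,0]]]'
python3 -m handwheel '[[[1,0,0,-0.04,0],[1,0,0,0,0],[1,0,0,0,0]]]'
```

```text
time_s: 14.1
eef_pos: [445.1, 0.1, 107.0]
ee_rot: [0.0, 0.033, 0.999, -0.001]
force: [-3.5, -2.7, 13.7]
grip_width: 0.24
grip_force: 59.7
time_s: 14.4
eef_pos: [445.1, 0.1, 105.3]
ee_rot: [0.001, 0.033, 0.999, -0.001]
force: [-4.9, -1.2, 17.8]
grip_width: 0.234
grip_force: 60.2
```

```bash
python3 -m handwheel '[[[1,0,0,-0.04,0],[1,0,0,0,0],[1,0,0,0,0]]]'
python3 -m handwheel '[[[1,0,0,-0.03,0],[1,0,0,0,0],[1,0,0,0,0]]]'
```

```text
time_s: 14.7
eef_pos: [445.2, 0.1, 104.1]
ee_rot: [0.001, 0.033, 0.999, -0.001]
force: [-9.7, -1.4, 28.5]
grip_width: 0.241
grip_force: 61.4
time_s: 15.0
eef_pos: [445.2, 0.1, 103.3]
ee_rot: [0.001, 0.033, 0.999, -0.001]
force: [-13.2, -0.9, 36.8]
grip_width: 0.237
grip_force: 62.2
```

Force is climbing steeply, about 9–10 N per mm, so the lever appears to be on its stop. One last look to confirm.

```bash
python3 - <<'E'
from rig import ctrl,optics
from h import *
c=optics.capture('scene');w=optics.capture('wrist')
print(proj(c,[[483,-2.7,122],[521,-5.5,122]]))
i=c['img'].astype(int);m=((i[:,:,2]>90)&(i[:,:,1]<.45*i[:,:,2])&(i[:,:,0]<.45*i[:,:,2])).astype(np.uint8)
k,l,st,ce=cv2.connectedComponentsWithStats(m);print([(st[j].tolist(),ce[j]) for j in range(1,k) if st[j,4]>20])
cv2.imwrite('pics/w6.png',np.vstack([w['img'][150:350],crop(c,285,145,128,80,5)]))
s=ctrl.sense();print(s['time_s'],s['force'],s['eef_pos'])
E
```

```text
[[315.53433734 181.66052062]
 [315.00268912 190.6333016 ]]
[([313, 167, 6, 11, 60], array([315.65      , 172.38333333])), ([312, 184, 6, 13, 68], array([314.70588235, 190.39705882]))]
15.1 [-13.30262578  -0.2782729   36.4132367 ] [4.45269921e+02 7.18012162e-02 1.03280870e+02]
```

View pics/w6.png

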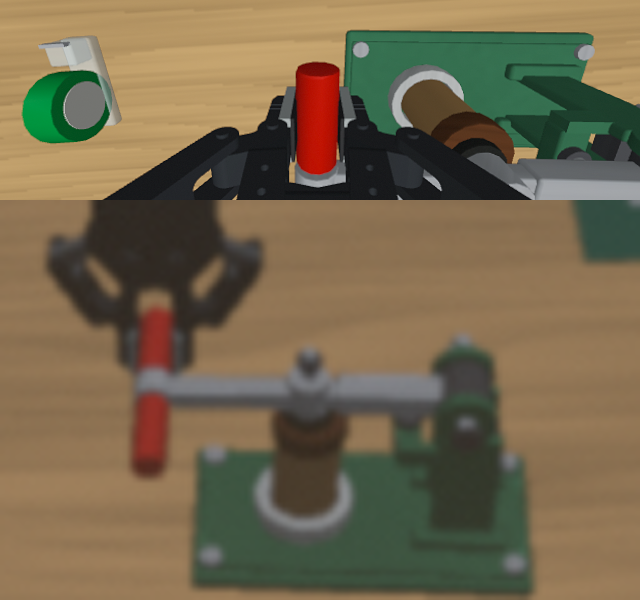

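The lever is level on its stop, with the far sleeve at (314.7,190.4) against a predicted (315.0,190.6). The pad bears on the upright plug and the fingers hold the sleeve, so I'll hand in.

```bash
python3 -c "
from rig import ctrl
print(ctrl.finish_job())"
```

```text
the job is handed in; nothing more can be done
None
```

I handed the job in with the plug seated in the tube, the lever held on its stop by the near sleeve at about 36 N, and the pad on the plug; the hand-in returned no verdict.

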